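Clamp a board in the wedge jig with the wedge that fits

ROBOT

A 6-joint arm with a two-finger parallel gripper is mounted at the origin on the work surface; the furniture and walls round the work are solid. World frame = base frame: x ahead of the robot, y to its left, z up, the work surface at z = 0. Lengths are in m, angles in rad, forces in N, time in s.
With the tool pointing down it reaches from about 0.3 to 0.875 m from the base axis. Payload 6.4 kg.
Tool frame: the origin (TCP) lies midway between the tips of the shut fingers; the grasp point (between the pads) lies 19 mm behind it; z points along the fingers, y is the line along which they close (so a half turn about z gives the same grasp; the last joint's range is limited). The gripper opens to 85 mm and grips with 20 to 120 N. Pads are 22 mm wide; open, the fingers measure 114 mm over their backs; the gripper's body (76 mm by 85 mm) begins 54 mm behind the grasp point. The pads swing forward as they close: fully open they stand 13 mm farther back than shut.
Start: joints at [1.113, 0.181, 1.607, -0, 1.354, -0.206], TCP at [0.143, 0.557, 0.231] pointing down, gripper open.
Joint ranges: [-2.99, 2.99], [-0.89, 2.07], [0.3, 2.58], [-1.14, 4.28], [0, 2.63], [-3.12, 3.12]. Speed limits (rad/s): [2.57, 2.57, 3.01, 3.14, 3.14, 3.14].

INTERFACE

Orientations are given as a unit quaternion [w, x, y, z].
In Python, from bench import get_obs, camera, hand_in gives the robot as it stands.
- The arm moves only by the tool carry_out, never from a script. Its argument "plan" is a list that holds one entry, the list of rows, each a list of 7 numbers: the shift along the world's x, y, z in m, then the turn, a rotation vector about the world's x, y, z in rad, then the opening, from 0 (shut) to 1 (fully open). In form: [[[x, y, z, rx, ry, rz, hand], ...]]. A call has exactly 5 rows; each row is the pose to reach, as a shift and turn from the pose commanded when the call began; what a row does not reach only later rows make up. A row lasts 1/12 s, in which the tool goes at most 41.7 mm and 7.16 degrees, less where a joint would pass 70% of its speed; a pose out of reach is approached as far as the arm can. A call with a gripper value outside its range is refused whole. The fingers move at their own pace and stop on an object; the grip force is fixed at half the most. Time passes only in rows, so rows that repeat a pose let the fingers close, or fill a call up. It gives the time, the measured TCP pose, the force, the opening and the grip force at its end, in the units of the state.
- get_obs(): the state, without advancing time (a new reading comes with each control period).
- camera(name): name is "scene" or "top" or "wrist"; returns a dict with "pixels" (400x640x3 uint8, red, green, blue), "z_map" (400x640 float32, m along the optical axis (not along the pixel's ray), 0 where there is no reading), "camera_matrix" (3x3 intrinsics, pixels), "cam_to_world" (4x4, takes a point from camera to world coordinates). Camera axes: x right, y up, looking along -z (the intrinsics and any distortion apply to the point x, -y, -z); pixel columns grow to the right and rows downward; lengths in m; the calibration is good to about 2 mm. A picture is of the moment at which its call begins.
- hand_in(): hands the job in; it is judged then, once.
The state is a dict: "time_s": time; "q": joint angles; "dq": joint speeds; "joint_efforts": joint torques, N m; "eef_pos": TCP position; "eef_rot": TCP orientation; "wrist_force": force on the tool from outside, world axes, zero at the start; "torque": the same for the moment, N m; "opening": opening from 0.0 (shut) to 1.0 (fully open); "grasp_force": force on a finger pad.
Only numpy, scipy, OpenCV 4.12 (cv2) and the standard library are available. Lean on these libraries where they do the work, as an engineer would, in place of code of your own. Each camera call takes 0.05 s, during which the arm holds its last target. There are 200 camera calls.

TASK

One of the two boards lies loose in the channel of the wedge jig, the other waits behind the fence: set the one in the channel for drilling, its long edge flush along the fence and its end against the end stop. Then drive in, thin end first, the one of the two wedges that fits the gap between board and cleat, until it stays tight by itself with most of its length bearing. Use firm hand pressure and no more, lest the wood bruise, and leave everything else where it lies.

Things in the scene. Friction and masses are not known exactly. Their poses are not given: they have to be found in the camera images.
- fence: Fence of the wedge jig: wooden bar 30 mm thick, 230 long, 30 high, bolted to the plywood top of a low work stand (all task things lie on that top, 138 mm over the bench). Origin on its face towards the channel (robot's side), at its underside; x square to that face, away from the robot, y along it to the channel's open mouth (left); it spans y -140 to +90 mm. The other board waits behind it.
- stop: End stop, a wooden block 36 (x) x 24 x 30 mm high, fixed against the fence at the closed right end of the channel, set anew along the fence each time. Origin on its face towards the board (which the board's end meets), mid width, underside; axes as the fence's. The wedge passes beside it.
- cleat: Cleat on the robot's side of the channel: batten 160 long, 30 wide, 20 mm high, fixed by bolts in slots, so its distance from the fence differs some mm each time. Askew of the fence by the wedges' taper (0.1175 rad): the channel widens to the mouth. Origin at the middle of its face towards the board, underside; y along that face to the mouth, x square to it, to the board.
- board_wide: Wide pine board 64 x 170 x 34 mm high. Origin at the centre of its underside; x across its 64 mm width, y along its length.
- board_narrow: Narrow pine board 38 x 170 x 34 mm high. Origin at the centre of its underside; x across its 38 mm width, y along its length.
- wedge_slim: Slim wooden wedge, 170 mm long, 34 mm high; seen from above it tapers from 34 mm at the butt to 14 mm at the thin end, alike on both sides (3.37 degrees each). Origin at mid length, middle of its underside; x along it to the thin end. It lies loose on the stand to the left of the jig, in either of two places.
- wedge_thick: Thick wooden wedge, 170 mm long, 34 mm high; seen from above it tapers from 60 mm at the butt to 40 mm at the thin end, alike on both sides (3.37 degrees each). Origin at mid length, middle of its underside; x along it to the thin end. It lies loose on the stand to the left of the jig, in either of two places.
- wedge_slim_tip (a point): Middle of the slim wedge's thin end, at its underside.
- wedge_thick_tip (a point): Middle of the thick wedge's thin end, at its underside.
- tape_measure: Tape measure 82 x 38 x 66 mm standing behind the wedges, a bystander; origin at its underside.
- chisel: Wood chisel 232 mm long lying on the right of the stand, a bystander; origin at mid length, underside.

How it is judged:
At the end, for the whole second after the job is handed in: The channel's board lies flat, under 2 mm (0.02 rad) off the fence and 3 mm off the stop; the fitting wedge, flat, thin end 20 mm or more past the cleat's middle, presses board and cleat with over 2.5 N each; all released, at rest; other board and wedge within 30 mm of their start (((x of board_wide in the frame of fence above -0.034 m and angle between the y axis of board_wide and the y axis of fence, either way round below 0.02 rad and y of board_wide in the frame of stop below 0.088 m and angle between board_wide's own z axis and vertical below 0.03 rad and z of board_wide in the frame of fence below 0.003 m and contact force between wedge_slim and board_wide above 2.5 N and contact force between wedge_slim and cleat above 2.5 N and angle between wedge_slim's own z axis and vertical below 0.05 rad and z of wedge_slim in the frame of fence below 0.004 m and y of wedge_slim_tip in the frame of cleat below -0.02 m and distance of each of board_narrow, wedge_thick from where it was at the start of the episode below 0.03 m and linear speed of each of wedge_slim, board_wide below 0.01 m/s) or (x of board_narrow in the frame of fence above -0.021 m and angle between the y axis of board_narrow and the y axis of fence, either way round below 0.02 rad and y of board_narrow in the frame of stop below 0.088 m and angle between board_narrow's own z axis and vertical below 0.03 rad and z of board_narrow in the frame of fence below 0.003 m and contact force between wedge_thick and board_narrow above 2.5 N and contact force between wedge_thick and cleat above 2.5 N and angle between wedge_thick's own z axis and vertical below 0.05 rad and z of wedge_thick in the frame of fence below 0.004 m and y of wedge_thick_tip in the frame of cleat below -0.02 m and distance of each of board_wide, wedge_slim from where it was at the start of the episode below 0.03 m and linear speed of each of wedge_thick, board_narrow below 0.01 m/s))); the robot touches nothing.
It fails at once if the board or the wedge is bruised: they press on each other with more than 60 N (contact force between wedge_slim and board_wide above 60 N or contact force between wedge_thick and board_narrow above 60 N).
It fails at once if a bystander (tape measure, chisel) is moved by more than 30 mm (distance of any of tape_measure, chisel from where it was at the start of the episode above 0.03 m).
It also fails if it takes over 72 s, if anything falls off the work surface, if the arm or the gripper's body presses on something with over 40 N, if the wrist force passes 120 N, or if a joint passes its speed limit or range.

## Working session

There is one attempt and no reset: what is moved stays moved. The work goes in short steps, Python scripts to look and compute and a tool call to move; the robot and the scene stay as the last step left them, time stands still between calls to the robot, and variables do not carry over. Pictures are saved under pics/ and viewed, at most 13 in all, crops included, and the job is handed in when it is done.

Besides the shell and the picture viewer there is one more tool, called after "Emit:" in YAML: its name, and indented under it one key for each argument. carry_out: Moves the arm, as the interface text tells. Its arguments: {"type":"object","properties":{"plan":{"type":"array","items":{"type":"array","items":{"type":"array","items":{"type":"number"}}}}},"required":["plan"]}

```bash
mkdir -p pics && cat > h.py <<'E'
import numpy as np, cv2
from bench import get_obs, camera, hand_in
def grab(n):
    c=camera(n); return c
def cloud(c):
    z=c["z_map"];K=c["camera_matrix"];v,u=np.indices(z.shape)
    P=np.stack([(u-K[0,2])/K[0,0]*z,-(v-K[1,2])/K[1,1]*z,-z],-1)
    T=c["cam_to_world"];W=P@T[:3,:3].T+T[:3,3];W[z==0]=np.nan;return W
def save(c,n): cv2.imwrite("pics/"+n,c["pixels"][:,:,::-1])
E
python3 - <<'E'
from h import *
o=get_obs();print(o)
a=grab("top");b=grab("scene")
cv2.imwrite("pics/a.png",a["pixels"][:,:,::-1]);save(b,"b.png")
np.savez("top0.npz",W=cloud(a),px=a["pixels"])
print(a["cam_to_world"],a["camera_matrix"])
E
```

```text
{'time_s': 0.0, 'q': array([ 1.11270416e+00,  1.81573165e-01,  1.60803116e+00, -2.60586378e-06,
        1.35378489e+00, -2.06344052e-01]), 'dq': array([ 3.86186670e-04,  7.67834819e-04,  1.97033825e-03, -4.45177433e-04,
       -1.28666047e-05, -6.70509701e-05]), 'joint_efforts': array([ 1.35653201e-03, -4.44863856e+01, -3.51343954e+01, -5.44525210e-05,
        8.95935693e-03, -4.32605350e-05]), 'eef_pos': array([0.1429853, 0.5563577, 0.2303549]), 'eef_rot': array([-2.91764076e-04,  1.25541592e-01,  9.92087951e-01, -8.49580996e-04]), 'wrist_force': array([ 0.25744156, -0.54456841,  0.27011426]), 'torque': array([-0.02854796, -0.01164309,  0.00955157]), 'grasp_force': 0.0, 'opening': 1.0033663813007978}
[[-0.02992869  0.98798008 -0.1516563   0.37003973]
 [-0.9991549  -0.03384699 -0.02332086 -0.02813488]
 [-0.02817366  0.15083018  0.98815814  1.20358991]
 [ 0.          0.          0.          1.        ]] [[370.41287084   0.         319.23700452]
 [  0.         370.41287084 195.8689215 ]
 [  0.           0.           1.        ]]
```

View pics/a.png

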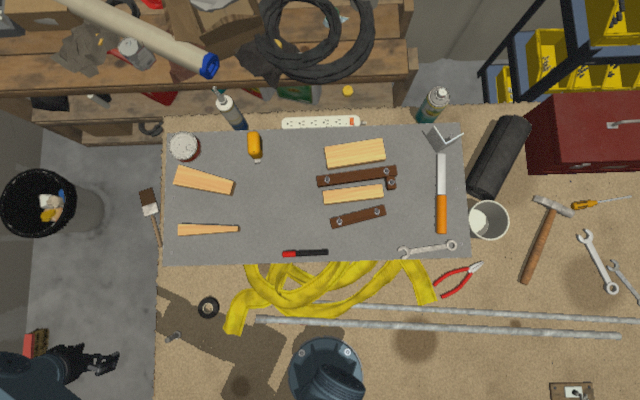

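View pics/b.png

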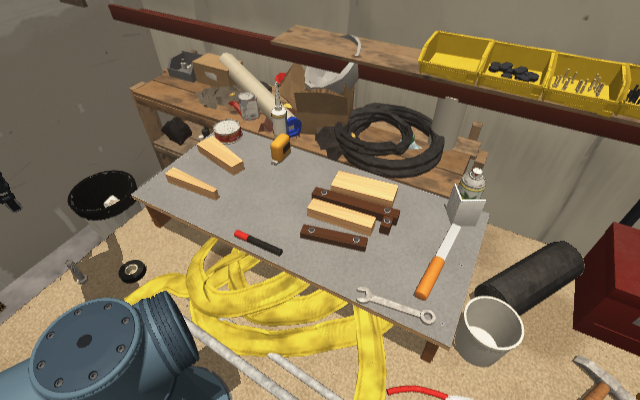

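Top view: narrow board in the channel (353,195), wide board behind the fence (355,152), and the thick wedge (205,180) is the fitting one, with its thin end toward the jig. The cleat is at (358,216), the stop at (390,184). Next I measure them.

```bash
cat >> h.py <<'E'
def measure(c,regs):
    W=cloud(c);px=c["pixels"];hsv=cv2.cvtColor(px,cv2.COLOR_RGB2HSV);out={}
    for n,(u0,u1,v0,v1,kind,zt) in regs.items():
        m=np.zeros(px.shape[:2],bool);m[v0:v1,u0:u1]=1
        H,S,V=[hsv[...,i].astype(int) for i in range(3)]
        if kind=='pine': m&=(V>150)&(S>60)&(H<35)
        else: m&=(V<140)&(S>60)&(H<20)
        m&=abs(W[...,2]-zt)<.008
        k,l,st,_=cv2.connectedComponentsWithStats(m.astype(np.uint8))
        i=1+np.argmax(st[1:,4]);q=W[l==i]
        cnt=cv2.minAreaRect(q[:,:2].astype(np.float32)*1000)
        out[n]=q
        print(n,len(q),"z %.4f"%np.median(q[:,2]),np.round(cnt[0],1),np.round(cnt[1],1),round(cnt[2],1))
        print('   box',np.round(cv2.boxPoints(cnt)).astype(int).tolist())
    return out
R={'thick':(168,240,160,200,'pine',.172),'slim':(168,245,218,240,'pine',.172),'wide':(320,390,135,170,'pine',.172),
'narrow':(318,388,180,207,'pine',.172),'fence':(310,400,163,190,'brown',.168),'cleat':(325,390,203,230,'brown',.158),'stop':(385,399,178,192,'brown',.168)}
E
python3 - <<'E'
from h import *
c=grab("top");measure(c,R)
x=c["pixels"][120:240,160:400,::-1]
cv2.imwrite("pics/c.png",cv2.resize(x,(792,396),interpolation=cv2.INTER_CUBIC))
E
```

```text
thick 995 z 0.1722 [583.2 327.4] [168.8  58. ] 73.1
   box [[531, 255], [586, 238], [635, 400], [580, 417]]
slim 496 z 0.1722 [445.5 313.1] [168.1  28.3] 88.4
   box [[429, 229], [457, 229], [462, 397], [434, 398]]
wide 1297 z 0.1722 [ 652.  -109.5] [ 64.5 169.8] 7.1
   box [[609, -29], [630, -198], [694, -190], [673, -21]]
narrow 801 z 0.1720 [532.8 -99.1] [ 38.  169.7] 4.9
   box [[507, -16], [521, -185], [559, -182], [544, -13]]
fence 805 z 0.1680 [ 577.8 -112.3] [ 46.5 228.2] 5.7
   box [[543, -1], [566, -228], [612, -224], [590, 4]]
cleat 522 z 0.1581 [ 469.6 -111. ] [ 29.9 159. ] 12.9
   box [[437, -37], [473, -192], [502, -185], [466, -30]]
stop 40 z 0.1672 [ 551.5 -209.2] [13.3 23.7] 6.0
   box [[544, -198], [546, -222], [559, -220], [557, -197]]
```

View pics/c.png

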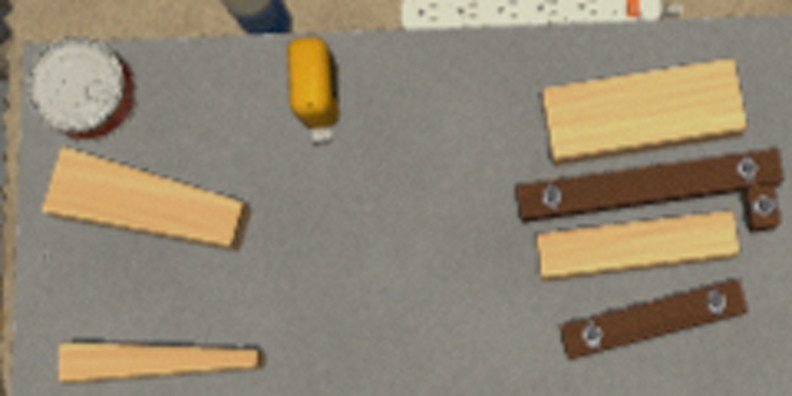

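The crop shows narrow board loose (crop 535–740, 210–278), fence and stop above it, and cleat below. The thick wedge's tip is at crop (240,225). Sizes agree with those given, so I work out the jig frame.

```bash
cat >> h.py <<'E'
def edges(q,th,lo=None,hi=None):
    # fence-frame coords: a along fence normal, b along fence to mouth
    n=np.array([np.cos(th),np.sin(th)]);t=np.array([-np.sin(th),np.cos(th)])
    return q[:,:2]@n*1000,q[:,:2]@t*1000
def lines(q,th,bl,bh,w=6):
    a,b=edges(q,th);r=[]
    for s in(-1,1):
        X=[];Y=[]
        for k in np.arange(bl,bh,w):
            m=(b>=k)&(b<k+w)
            if m.sum()>2: X.append(k+w/2);Y.append((s*a[m]).max()*s)
        p=np.polyfit(X,Y,1);r.append((round(np.polyval(p,(bl+bh)/2),1),round(np.degrees(th-np.arctan(p[0])),2)))
    return r
E
python3 - <<'E'
from h import *
M=measure(grab("top"),R)
for d in (6.17,):
    th=np.radians(d)
    for n in M:
        a,b=edges(M[n],th);print(n,'a',a.min().round(1),a.max().round(1),'b',b.min().round(1),b.max().round(1))
    a,b=edges(M['fence'],th)
    bm=b.max()
    print('fence lines (left part)',lines(M['fence'],th,bm-175,bm-5))
    st=M['fence'][a<a.max()-36];A,B=edges(st,th);print('stop',A.min(),A.max(),B.min(),B.max())
    for n in('narrow','cleat'):
        a,b=edges(M[n],th);print(n,lines(M[n],th,b.min()+12,b.max()-12),(b.min()+b.max())/2)
E
```

```text
thick 999 z 0.1722 [588.  326.9] [170.5  58. ] 76.6
   box [[540, 251], [597, 237], [636, 403], [580, 417]]
slim 496 z 0.1721 [448.2 312.9] [ 30.5 167.6] 1.2
   box [[431, 396], [435, 229], [465, 229], [462, 397]]
wide 1302 z 0.1721 [ 651.5 -109.3] [ 64.1 169.2] 7.2
   box [[609, -29], [630, -197], [694, -189], [673, -21]]
narrow 804 z 0.1719 [533.  -98.7] [ 38.2 169. ] 5.0
   box [[507, -16], [521, -185], [559, -181], [545, -13]]
fence 808 z 0.1680 [ 578.  -112.2] [ 46.4 228.1] 5.3
   box [[544, -1], [565, -228], [612, -224], [591, 3]]
cleat 519 z 0.1583 [ 469.3 -110.9] [ 29.5 158.5] 12.8
   box [[437, -37], [472, -191], [501, -185], [466, -30]]
stop 40 z 0.1676 [ 551.6 -209.2] [13.3 23.5] 3.6
   box [[544, -198], [546, -221], [559, -221], [557, -197]]
thick a 569.0 673.5 b 180.5 350.4
slim a 462.1 501.4 b 179.3 347.2
wide a 602.9 668.6 b -263.6 -93.6
narrow a 498.8 538.8 b -240.1 -71.0
fence a 538.1 585.9 b -288.0 -59.7
cleat a 431.2 476.9 b -240.3 -81.1
stop a 519.0 533.1 b -278.9 -255.7
fence lines (left part) [(np.float64(556.3), np.float64(6.11)), (np.float64(584.0), np.float64(5.91))]
stop 538.1450754411909 549.8559649030118 -278.3699455997214 -255.4097597234473
narrow [(np.float64(500.7), np.float64(5.01)), (np.float64(536.7), np.float64(5.06))] -155.5425368519891
cleat [(np.float64(440.7), np.float64(12.7)), (np.float64(468.6), np.float64(12.98))] -160.70363718053272
```

Emit:
carry_out:
  plan:
    - [[0.089,-0.165,0,0,0,0.09,0],[0.089,-0.165,0,0,0,0.09,0],[0.089,-0.165,0,0,0,0.09,0],[0.089,-0.165,0,0,0,0.09,0],[0.089,-0.165,0,0,0,0.09,0]]

```text
time_s: 0.62
eef_pos: [0.2331, 0.3887, 0.2309]
eef_rot: [0.0, 0.081, 0.997, -0.001]
wrist_force: [0.5, 0.4, 1.5]
opening: 0.301
grasp_force: 0.0
```

Emit:
carry_out:
  plan:
    - [[0.089,-0.165,0,0,0,0.09,0],[0.089,-0.165,0,0,0,0.09,0],[0.089,-0.165,0,0,0,0.09,0],[0.089,-0.165,0,0,0,0.09,0],[0.089,-0.165,0,0,0,0.09,0]]

```text
time_s: 1.03
eef_pos: [0.3225, 0.2238, 0.2314]
eef_rot: [0.001, 0.037, 0.999, -0.0]
wrist_force: [0.2, 0.7, -0.5]
opening: -0.001
grasp_force: 0.0
```

Emit:
carry_out:
  plan:
    - [[0.089,-0.165,0,0,0,0.09,0],[0.089,-0.165,0,0,0,0.09,0],[0.089,-0.165,0,0,0,0.09,0],[0.089,-0.165,0,0,0,0.09,0],[0.089,-0.165,0,0,0,0.09,0]]

```text
time_s: 1.45
eef_pos: [0.4116, 0.0584, 0.2316]
eef_rot: [0.001, -0.008, 1.0, -0.001]
wrist_force: [-0.5, 0.7, -0.4]
opening: -0.001
grasp_force: 0.0
```

Emit:
carry_out:
  plan:
    - [[0.089,-0.166,0,0,0,0.09,0],[0.089,-0.166,0,0,0,0.09,0],[0.089,-0.166,0,0,0,0.09,0],[0.089,-0.166,0,0,0,0.09,0],[0.089,-0.166,0,0,0,0.09,0]]

```text
time_s: 1.87
eef_pos: [0.5006, -0.1083, 0.2312]
eef_rot: [0.0, -0.053, 0.999, -0.001]
wrist_force: [-0.5, 0.8, 0.2]
opening: 0.0
grasp_force: 0.0
```

Emit:
carry_out:
  plan:
    - [[-0.002,0,-0.035,0,0,0,0],[-0.002,0,-0.062,0,0,0,0],[-0.002,0,-0.07,0,0,0,0],[-0.002,0,-0.076,0,0,0,0],[-0.002,0,-0.08,0,0,0,0]]

```text
time_s: 2.28
eef_pos: [0.4974, -0.1039, 0.1513]
eef_rot: [-0.0, -0.054, 0.999, 0.0]
wrist_force: [-0.2, -0.0, 0.5]
opening: 0.001
grasp_force: 0.0
```

```bash
python3 - <<'E'
from h import *
c=grab("wrist");save(c,"d.png");b=grab("top")["pixels"][160:240,300:420,::-1]
print(get_obs()["wrist_force"])
E
```

```text
[ 0.69630248 -0.20764591  0.18915717]
```

View pics/d.png

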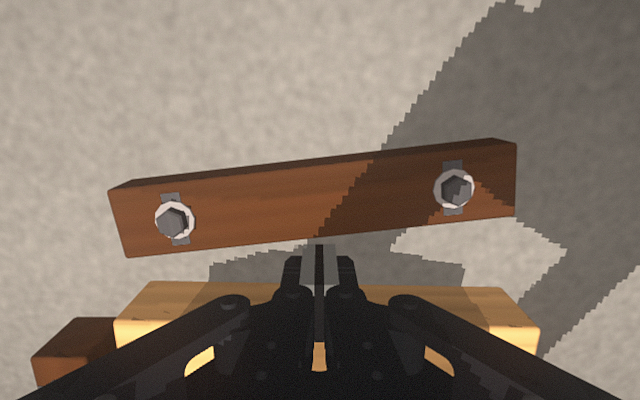

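The fingertips stand in the gap at (320,260) between cleat and board, touching neither. I push the board square to the fence.

Emit:
carry_out:
  plan:
    - [[0.006,0.0006,0,0,0,0,0],[0.011,0.0012,0,0,0,0,0],[0.015,0.0016,0,0,0,0,0],[0.018,0.0019,0,0,0,0,0],[0.021,0.0023,0,0,0,0,0]]

```text
time_s: 2.8
eef_pos: [0.5188, -0.1019, 0.1518]
eef_rot: [0.0, -0.054, 0.999, -0.0]
wrist_force: [-1.8, -0.4, 2.6]
opening: 0.0
grasp_force: 0.9
```

Emit:
carry_out:
  plan:
    - [[0.001,0.0001,0,0,0,0,0],[0.002,0.0002,0,0,0,0,0],[0.003,0.0003,0,0,0,0,0],[0.003,0.0003,0,0,0,0,0],[0.003,0.0003,0,0,0,0,0]]

```text
time_s: 3.22
eef_pos: [0.5201, -0.1016, 0.1513]
eef_rot: [-0.001, -0.054, 0.999, 0.0]
wrist_force: [-6.9, -0.4, 5.1]
opening: 0.002
grasp_force: 3.5
```

Emit:
carry_out:
  plan:
    - [[0.001,0.0001,0,0,0,0,0],[0.002,0.0002,0,0,0,0,0],[0.003,0.0003,0,0,0,0,0],[0.003,0.0003,0,0,0,0,0],[0.003,0.0003,0,0,0,0,0]]

```text
time_s: 3.63
eef_pos: [0.5201, -0.1015, 0.1513]
eef_rot: [-0.005, -0.054, 0.999, 0.0]
wrist_force: [-21.2, -0.9, 15.5]
opening: 0.004
grasp_force: 10.8
```

Emit:
carry_out:
  plan:
    - [[-0.011,-0.0012,0,0,0,0,0],[-0.011,-0.0012,0.03,0,0,0,0],[-0.011,-0.0012,0.06,0,0,0,0],[-0.011,-0.0012,0.06,0,0,0,0],[-0.011,-0.0012,0.06,0,0,0,0]]

```text
time_s: 4.05
eef_pos: [0.5148, -0.103, 0.2135]
eef_rot: [0.002, -0.054, 0.999, -0.001]
wrist_force: [0.1, -0.2, -0.4]
opening: -0.005
grasp_force: 0.0
```

```bash
python3 - <<'E'
from h import *
print(get_obs()["eef_pos"])
E
```

```text
[ 0.51480373 -0.10300096  0.21350282]
```

Emit:
carry_out:
  plan:
    - [[0.021,0.115,0,0,0,0,0],[0.021,0.115,0,0,0,0,0],[0.021,0.115,0,0,0,0,0],[0.021,0.115,-0.03,0,0,0,0],[0.021,0.115,-0.062,0,0,0,0]]

```text
time_s: 4.47
eef_pos: [0.5358, 0.0146, 0.1497]
eef_rot: [0.002, -0.056, 0.998, -0.0]
wrist_force: [-0.2, -0.7, -0.6]
opening: 0.001
grasp_force: 0.0
```

```bash
python3 - <<'E'
from h import *
o=get_obs();print(o["eef_pos"],o["wrist_force"])
c=grab("wrist");save(c,"e.png")
E
```

```text
[0.53579366 0.01462752 0.14965585] [-0.16005678 -0.70675367 -0.55455833]
```

View pics/e.png

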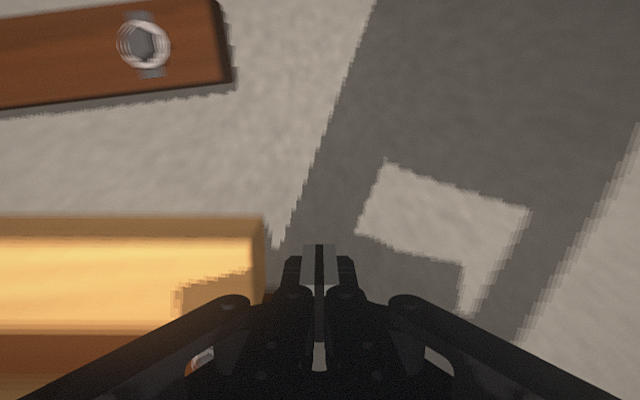

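Board end (col 265) lies just left of the fingertips (285), so I push along the fence to the stop.

Emit:
carry_out:
  plan:
    - [[0.0006,-0.006,0,0,0,0,0],[0.0013,-0.012,0,0,0,0,0],[0.0018,-0.017,0,0,0,0,0],[0.0023,-0.021,0,0,0,0,0],[0.0026,-0.024,0,0,0,0,0]]

```text
time_s: 4.93
eef_pos: [0.538, -0.0127, 0.151]
eef_rot: [0.001, -0.053, 0.999, -0.0]
wrist_force: [-0.5, 2.7, 1.3]
opening: 0.003
grasp_force: 1.1
```

Emit:
carry_out:
  plan:
    - [[0.0001,-0.001,0,0,0,0,0],[0.0002,-0.002,0,0,0,0,0],[0.0003,-0.003,0,0,0,0,0],[0.0004,-0.004,0,0,0,0,0],[0.0004,-0.004,0,0,0,0,0]]

```text
time_s: 5.35
eef_pos: [0.538, -0.013, 0.1509]
eef_rot: [0.001, -0.054, 0.999, 0.002]
wrist_force: [-1.2, 12.6, 8.2]
opening: 0.001
grasp_force: 6.6
```

Emit:
carry_out:
  plan:
    - [[-0.001,0.012,0,0,0,0,0],[-0.001,0.012,0.03,0,0,0,0],[-0.001,0.03,0.07,0,0,0,0.5],[-0.001,0.07,0.08,0,0,0.1,1],[-0.001,0.11,0.08,0,0,0.2,1]]

```text
time_s: 5.77
eef_pos: [0.5392, 0.0943, 0.2346]
eef_rot: [0.005, -0.154, 0.988, -0.001]
wrist_force: [1.3, 0.2, -0.0]
opening: 0.422
grasp_force: 0.0
```

```bash
python3 - <<'E'
from h import *
o=get_obs();print(o["eef_pos"],o["q"])
Ms=[measure(grab("top"),R) for _ in range(1)]
M=Ms[0];th=np.radians(6.17)
for n in M:
    a,b=edges(M[n],th);print(n,'a',a.min().round(1),a.max().round(1),'b',b.min().round(1),b.max().round(1))
a,b=edges(M['narrow'],th);print(lines(M['narrow'],th,b.min()+12,b.max()-12))
# thick wedge axis: fit two long sides
q=M['thick'];w=np.radians(16)
a,b=edges(q,-w);print('wedge',lines(q,-w,b.min()+25,b.max()-20),a.min(),a.max(),b.min(),b.max())
E
```

```text
[0.53920123 0.09433526 0.23458783] [-4.31310921e-02  1.09910833e-01  1.68039776e+00 -9.76725503e-04
  1.34178189e+00 -1.92281327e+00]
thick 766 z 0.1721 [592.8 347.3] [127.3  58.5] 76.3
   box [[549, 292], [606, 279], [636, 402], [579, 416]]
slim 326 z 0.1723 [448.4 350.3] [30.5 91.6] 2.6
   box [[431, 395], [435, 304], [466, 305], [462, 397]]
wide 1303 z 0.1720 [ 652.1 -109.5] [ 65.2 170.1] 7.5
   box [[609, -29], [631, -198], [695, -190], [673, -21]]
narrow 744 z 0.1720 [ 551.7 -111.9] [ 37.1 168.7] 6.1
   box [[524, -30], [542, -198], [579, -194], [561, -26]]
fence 783 z 0.1681 [ 578.3 -112. ] [ 47.7 227.8] 5.0
   box [[545, -1], [564, -228], [612, -223], [592, 4]]
cleat 523 z 0.1581 [ 469.3 -110.4] [ 29.6 158.2] 12.9
   box [[437, -37], [473, -191], [501, -184], [466, -30]]
stop 38 z 0.1686 [ 551.  -208.9] [12.9 24.2] 8.3
   box [[543, -198], [546, -222], [559, -220], [556, -196]]
thick a 580.9 674.5 b 224.0 349.8
slim a 466.6 501.4 b 254.7 346.3
wide a 602.9 670.2 b -264.0 -93.7
narrow a 517.8 555.1 b -254.9 -86.2
fence a 537.3 586.0 b -287.6 -59.7
cleat a 431.1 476.8 b -240.1 -80.8
stop a 519.0 532.1 b -279.1 -255.1
[(np.float64(518.5), np.float64(6.21)), (np.float64(552.1), np.float64(3.04))]
wedge [(np.float64(446.2), np.float64(-12.06)), (np.float64(497.3), np.float64(-19.19))] 442.7476750463465 500.9389621835628 432.68128651558374 561.226756844673
```

```bash
python3 - <<'E'
from h import *
d=np.load("top0.npz");W=d["W"]
class C(dict):pass
import h
h.cloud=lambda c:W
M=measure({"pixels":d["px"]},{'thick':R['thick']})
q=M['thick'];w=-np.radians(16)
a,b=edges(q,w);l=lines(q,w,b.min()+20,b.max()-15)
print(l,b.min(),b.max())
mid=(l[0][0]+l[1][0])/2;yaw=(l[0][1]+l[1][1])/2;print('axis yaw',yaw,'width at mid',l[1][0]-l[0][0])
n=np.array([np.cos(w),np.sin(w)]);t=np.array([-np.sin(w),np.cos(w)])
bm=(b.min()+20+b.max()-15)/2
P=n*mid+t*bm
ax=np.array([-np.sin(np.radians(yaw)),np.cos(np.radians(yaw))])
e=(q[:,:2]*1000-P)@ax
print('butt',P+ax*e.max(),'tip',P+ax*e.min(),'len',np.ptp(e),'grip',P+ax*(e.max()-18))
E
```

```text
thick 991 z 0.1721 [585.4 327. ] [169.7  58.9] 74.5
   box [[534, 253], [591, 237], [636, 401], [580, 417]]
[(np.float64(447.6), np.float64(-12.66)), (np.float64(495.8), np.float64(-19.23))] 390.7290538865986 560.684085978099
axis yaw -15.945 width at mid 48.19999999999999
butt [607.89278488 408.95476133] tip [561.21098969 245.56420415] len 169.92840898185108 grip [602.94792417 391.64729611]
```

Emit:
carry_out:
  plan:
    - [[0.016,0.074,0,0,0,-0.12,1],[0.016,0.074,0,0,0,-0.24,1],[0.016,0.074,0,0,0,-0.36,1],[0.016,0.074,0,0,0,-0.48,1],[0.016,0.074,0,0,0,-0.54,1]]

```text
time_s: 6.23
eef_pos: [0.5521, 0.1693, 0.2291]
eef_rot: [0.0, 0.118, 0.993, -0.0]
wrist_force: [0.7, -0.1, -0.3]
opening: 0.999
grasp_force: 0.0
```

Emit:
carry_out:
  plan:
    - [[0.016,0.074,0,0,0,-0.12,1],[0.016,0.074,0,0,0,-0.24,1],[0.016,0.074,0,0,0,-0.36,1],[0.016,0.074,0,0,0,-0.48,1],[0.016,0.074,0,0,0,-0.54,1]]

```text
time_s: 6.65
eef_pos: [0.5681, 0.2431, 0.2289]
eef_rot: [0.0, 0.379, 0.925, -0.0]
wrist_force: [0.5, -0.9, 0.5]
opening: 0.999
grasp_force: 0.0
```

Emit:
carry_out:
  plan:
    - [[0.016,0.074,0,0,0,-0.12,1],[0.016,0.074,0,0,0,-0.24,1],[0.016,0.074,0,0,0,-0.36,1],[0.016,0.074,0,0,0,-0.48,1],[0.016,0.074,0,0,0,-0.54,1]]

```text
time_s: 7.07
eef_pos: [0.5841, 0.3171, 0.2288]
eef_rot: [0.0, 0.612, 0.791, -0.0]
wrist_force: [0.6, -0.6, -0.4]
opening: 0.998
grasp_force: 0.0
```

Emit:
carry_out:
  plan:
    - [[0.016,0.076,0,0,0,-0.12,1],[0.016,0.076,0,0,0,-0.24,1],[0.016,0.076,0,0,0,-0.36,1],[0.016,0.076,0,0,0,-0.48,1],[0.016,0.076,0,0,0,-0.54,1]]

```text
time_s: 7.48
eef_pos: [0.6, 0.3931, 0.2285]
eef_rot: [0.0, 0.801, 0.599, -0.0]
wrist_force: [-0.5, -0.8, -0.0]
opening: 0.999
grasp_force: 0.0
```

Emit:
carry_out:
  plan:
    - [[0,0,0,0,0,0,1],[0,0,0,0,0,0,1],[0,0,0,0,0,0,1],[0,0,0,0,0,0,1],[0,0,0,0,0,0,1]]

```text
time_s: 7.9
eef_pos: [0.6003, 0.3923, 0.2294]
eef_rot: [0.0, 0.799, 0.601, 0.0]
wrist_force: [-0.1, -0.1, -0.2]
opening: 1.003
grasp_force: 0.0
```

Emit:
carry_out:
  plan:
    - [[0.003,0,-0.03,0,0,0,1],[0.003,0,-0.06,0,0,0,1],[0.003,0,-0.08,0,0,0,1],[0.003,0,-0.088,0,0,0,1],[0.003,0,-0.092,0,0,0,1]]

```text
time_s: 8.32
eef_pos: [0.6148, 0.397, 0.1626]
eef_rot: [0.006, 0.799, 0.601, 0.017]
wrist_force: [-32.0, -12.4, 96.9]
opening: 1.003
grasp_force: 48.6
```

Emit:
carry_out:
  plan:
    - [[0,0,0,0,0,0,0.9],[0,0,0,0,0,0,0.75],[0,0,0,0,0,0,0.55],[0,0,0,0,0,0,0.4],[0,0,0,0,0,0,0.4]]

```text
time_s: 8.73
eef_pos: [0.6376, 0.3905, 0.1749]
eef_rot: [0.02, 0.8, 0.598, 0.037]
wrist_force: [36.3, -24.8, 83.3]
opening: 0.405
grasp_force: 41.5
```

```bash
python3 - <<'E'
from h import *
o=get_obs();print(o["eef_pos"],o["opening"],o["grasp_force"],o["wrist_force"])
c=grab("wrist");save(c,"f.png")
E
```

```text
[0.63755577 0.39046196 0.17489533] 0.40527836930008504 41.48155342787504 [ 36.33025082 -24.76397803  83.32916162]
```

View pics/f.png

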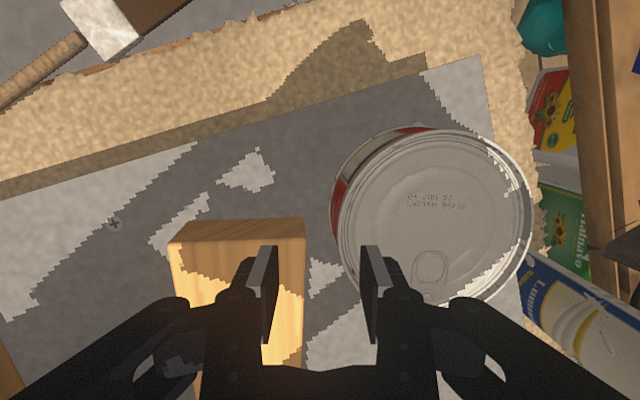

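The right finger came down on a tin (wrist view 435,220) standing close behind the wedge butt, and the left finger sits on the wedge. I lift off straight away, then re-measure and grip nearer the tip, clear of the tin.

Emit:
carry_out:
  plan:
    - [[0.01,0,0.02,0,0,0,0.4],[0.015,0,0.05,0,0,0,0.4],[0.015,0,0.08,0,0,0,0.4],[0,0,0.11,0,0,0,0.6],[-0.06,0,0.11,0,0,0,1]]

```text
time_s: 9.2
eef_pos: [0.5683, 0.3924, 0.2556]
eef_rot: [0.002, 0.8, 0.6, 0.007]
wrist_force: [0.4, 0.4, 1.9]
opening: 0.672
grasp_force: 0.0
```

Emit:
carry_out:
  plan:
    - [[-0.04,0,0,0,0,0,1],[-0.08,0,0,0,0,0,1],[-0.12,0,0,0,0,0,1],[-0.16,0,0,0,0,0,1],[-0.2,0,0,0,0,0,1]]

```text
time_s: 9.62
eef_pos: [0.3598, 0.3922, 0.2474]
eef_rot: [0.0, 0.799, 0.601, 0.0]
wrist_force: [-1.2, 0.4, 0.1]
opening: 1.001
grasp_force: 0.0
```

```bash
python3 - <<'E'
from h import *
o=get_obs();print(o["eef_pos"],o["eef_rot"])
c=grab("top");np.savez("top1.npz",W=cloud(c),px=c["pixels"])
x=c["pixels"][100:250,150:350,::-1]
cv2.imwrite("pics/g.png",cv2.resize(x,(800,600),interpolation=cv2.INTER_CUBIC))
M=measure(c,{'thick':R['thick']})
W=cloud(c)[130:165,165:205].reshape(-1,3);q=W[(W[:,2]>.185)&(W[:,2]<.26)]
print('can',cv2.minEnclosingCircle((q[:,:2]*1000).astype(np.float32)),np.percentile(q[:,2],[50,95]))
W=np.load("top0.npz")["W"][130:165,165:205].reshape(-1,3);q=W[(W[:,2]>.185)&(W[:,2]<.26)]
print('can0',cv2.minEnclosingCircle((q[:,:2]*1000).astype(np.float32)))
E
```

```text
[0.35976724 0.39216435 0.24743295] [3.70059841e-06 7.99127699e-01 6.01161229e-01 3.12407074e-04]
thick 1001 z 0.1722 [582.9 328.1] [170.5  58.2] 72.8
   box [[530, 255], [586, 238], [636, 401], [580, 418]]Traceback (most recent call last):
  File "<stdin>", line 8, in <module>
    return _quantile_unchecked(
        a, q, axis, out, overwrite_input, method, keepdims, weights)
    return _ureduce(a,
                    func=_quantile_ureduce_func,
    ...<5 lines>...
                    overwrite_input=overwrite_input,
                    method=method)
    r = func(a, **kwargs)
    result = _quantile(arr,
                       quantiles=q,
    ...<2 lines>...
                       out=out,
                       weights=wgt)
    slices_having_nans = np.isnan(arr[-1, ...])
                                  ~~~^^^^^^^^^
IndexError: index -1 is out of bounds for axis 0 with size 0
```

View pics/g.png

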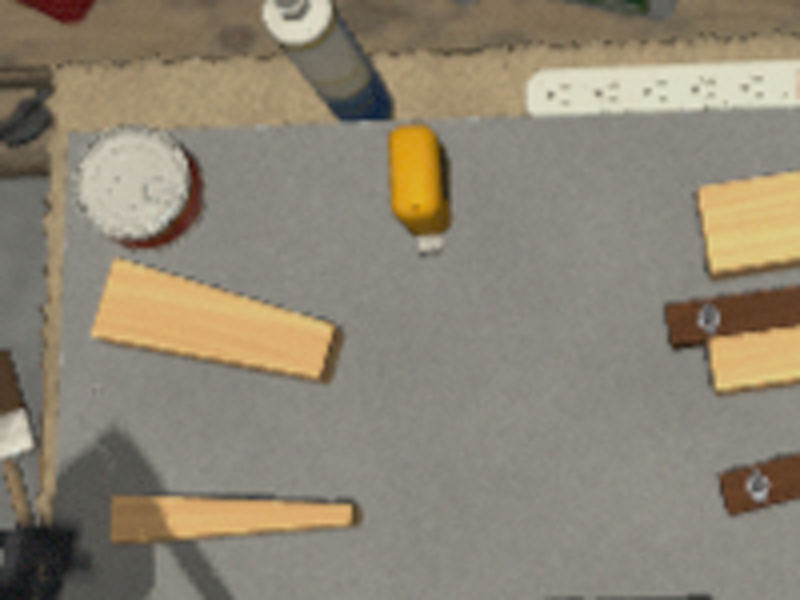

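Wedge (crop 110–335, 260–380), tin (135,185) and tape (418,180) all appear unmoved. The board lies against the fence, so I grip the wedge about 50 mm from the butt, clear of the tin.

Emit:
carry_out:
  plan:
    - [[0.117,-0.016,0,0,0,0,1],[0.117,-0.016,0,0,0,0,1],[0.117,-0.016,0,0,0,0,1],[0.117,-0.016,0,0,0,0,1],[0.117,-0.016,0,0,0,0,1]]

```text
time_s: 10.08
eef_pos: [0.4803, 0.3757, 0.2468]
eef_rot: [-0.0, 0.8, 0.6, -0.0]
wrist_force: [-0.6, -0.9, -0.6]
opening: 0.997
grasp_force: 0.0
```

Emit:
carry_out:
  plan:
    - [[0.117,-0.016,0,0,0,0,1],[0.117,-0.016,0,0,0,0,1],[0.117,-0.016,0,0,0,0,1],[0.117,-0.016,0,0,0,0,1],[0.117,-0.016,0,0,0,0,1]]

```text
time_s: 10.5
eef_pos: [0.596, 0.36, 0.2462]
eef_rot: [-0.0, 0.799, 0.601, -0.001]
wrist_force: [-1.5, 0.3, 0.5]
opening: 0.999
grasp_force: 0.0
```

```bash
python3 - <<'E'
from h import *
o=get_obs();print(o["eef_pos"],o["eef_rot"])
E
```

```text
[0.59596035 0.36004626 0.24618235] [-3.80485033e-04  7.99490558e-01  6.00677959e-01 -8.31882315e-04]
```

Lower in two steps, the first to 0.176 so the force can be checked.

Emit:
carry_out:
  plan:
    - [[-0.002,0,-0.04,0,0,0,1],[-0.002,0,-0.06,0,0,0,1],[-0.002,0,-0.068,0,0,0,1],[-0.002,0,-0.072,0,0,0,1],[-0.002,0,-0.076,0,0,0,1]]

```text
time_s: 10.92
eef_pos: [0.5931, 0.3615, 0.1724]
eef_rot: [0.0, 0.799, 0.602, 0.001]
wrist_force: [-0.1, 0.1, 0.3]
opening: 0.999
grasp_force: 0.0
```

```bash
python3 - <<'E'
from h import *
o=get_obs();print(o["eef_pos"],o["wrist_force"])
c=grab("wrist");save(c,"i.png")
E
```

```text
[0.59309667 0.36145281 0.1724242 ] [-0.14906766  0.11155995  0.33715203]
```

View pics/i.png

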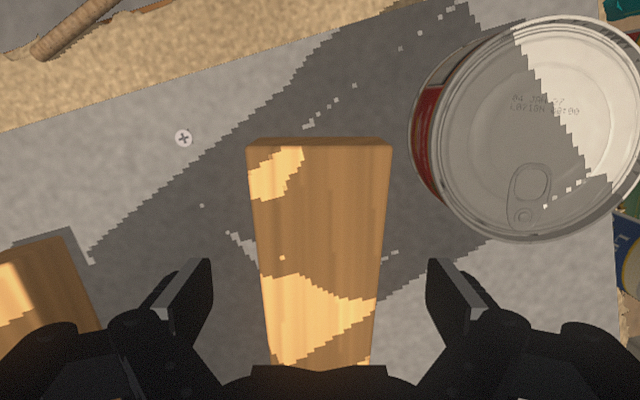

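The fingers straddle the wedge evenly (inner faces at 212 and 428, wedge centre 318), with the tin clear at the upper right. I lower and grip.

Emit:
carry_out:
  plan:
    - [[0.001,0,-0.012,0,0,0,1],[0.001,0,-0.022,0,0,0,1],[0.001,0,-0.03,0,0,0,1],[0.001,0,-0.034,0,0,0,1],[0.001,0,-0.034,0,0,0,0.9]]

```text
time_s: 11.38
eef_pos: [0.5937, 0.3602, 0.1353]
eef_rot: [-0.0, 0.799, 0.601, -0.001]
wrist_force: [-0.5, -1.2, 0.1]
opening: 0.901
grasp_force: 0.0
```

Emit:
carry_out:
  plan:
    - [[0,0,0,0,0,0,0.85],[0,0,0,0,0,0,0.75],[0,0,0,0,0,0,0.5],[0,0,0,0,0,0,0.5],[0,0,0,0,0,0,0.5]]

```text
time_s: 11.8
eef_pos: [0.5952, 0.3609, 0.1384]
eef_rot: [0.0, 0.799, 0.601, 0.001]
wrist_force: [-0.4, 0.1, 4.4]
opening: 0.627
grasp_force: 63.4
```

Emit:
carry_out:
  plan:
    - [[0,0,0.01,0,0,0,0.4],[0,0,0.02,0,0,0,0.4],[0,0,0.03,0,0,0,0.4],[0,0,0.04,0,0,0,0.4],[0,0,0.045,0,0,0,0.4]]

```text
time_s: 12.22
eef_pos: [0.5954, 0.3609, 0.1849]
eef_rot: [0.0, 0.799, 0.601, 0.001]
wrist_force: [0.4, 0.3, -1.3]
opening: 0.631
grasp_force: 63.2
```

Emit:
carry_out:
  plan:
    - [[-0.012,-0.024,0,0,0,0.04,0.4],[-0.025,-0.048,0,0,0,0.09,0.4],[-0.038,-0.072,0,0,0,0.13,0.4],[-0.05,-0.096,0,0,0,0.18,0.4],[-0.063,-0.119,0,0,0,0.2225,0.4]]

```text
time_s: 12.63
eef_pos: [0.5311, 0.2405, 0.1828]
eef_rot: [0.0, 0.727, 0.687, 0.0]
wrist_force: [1.6, -0.4, -1.9]
opening: 0.632
grasp_force: 63.3
```

Emit:
carry_out:
  plan:
    - [[-0.012,-0.024,0,0,0,0.04,0.4],[-0.025,-0.048,0,0,0,0.09,0.4],[-0.038,-0.072,0,0,0,0.13,0.4],[-0.05,-0.096,0,0,0,0.18,0.4],[-0.063,-0.119,0,0,0,0.2225,0.4]]

```text
time_s: 13.05
eef_pos: [0.4681, 0.1215, 0.1829]
eef_rot: [0.0, 0.646, 0.763, 0.0]
wrist_force: [1.0, -0.7, -0.9]
opening: 0.628
grasp_force: 63.3
```

Emit:
carry_out:
  plan:
    - [[0,0,0,0,0,0,0.4],[0,0,0,0,0,0,0.4],[0,0,0,0,0,0,0.4],[0,0,0,0,0,0,0.4],[0,0,0,0,0,0,0.4]]

```text
time_s: 13.47
eef_pos: [0.469, 0.1233, 0.1825]
eef_rot: [0.0, 0.647, 0.763, 0.0]
wrist_force: [0.3, 0.2, -2.3]
opening: 0.628
grasp_force: 63.4
```

```bash
python3 - <<'E'
from h import *
o=get_obs();print(o["eef_pos"],o["eef_rot"],o["opening"],o["wrist_force"])
c=grab("scene");cv2.imwrite("pics/j.png",c["pixels"][130:300,120:440,::-1])
c=grab("top");W=cloud(c);hsv=cv2.cvtColor(c["pixels"],cv2.COLOR_RGB2HSV)
m=(hsv[...,2]>120)&(hsv[...,1]>60)&(hsv[...,0]<35)&(W[...,2]>.205)&(W[...,2]<.23)&(W[...,1]>-.03)&(W[...,1]<.2)
q=W[m];print(m.sum(),np.median(q[:,2]),q.min(0),q.max(0))
# tip part: 
w=np.radians(9.54);a,b=edges(q,w);k=b.min()
print('sides(front)',lines(q,w,k+4,k+45),'tip b',k)
E
```

```text
[0.46902968 0.12329323 0.18247474] [9.93275733e-05 6.46514861e-01 7.62901359e-01 2.04807805e-04] 0.6282650671610478 [ 0.34307187  0.24415462 -2.26517012]
615 0.21565721778784086 [0.43297852 0.00258962 0.20502392] [0.71156314 0.18780432 0.22088894]
sides(front) [(np.float64(461.7), np.float64(11.33)), (np.float64(503.2), np.float64(5.84))] tip b -76.2401943279033
```

View pics/j.png

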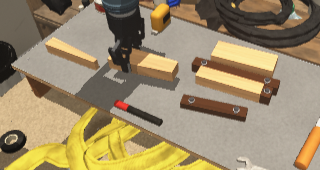

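The wedge is held level above the stand in front of the mouth, on the channel's bisector (measured within 1 mm and 1°). I lower it and slide it in until 42 mm before seating.

Emit:
carry_out:
  plan:
    - [[0,0,-0.015,0,0,0,0.4],[0,0,-0.03,0,0,0,0.4],[0,0,-0.037,0,0,0,0.4],[0,0,-0.041,0,0,0,0.4],[0,0,-0.0425,0,0,0,0.4]]

```text
time_s: 13.98
eef_pos: [0.4682, 0.1228, 0.1391]
eef_rot: [-0.001, 0.647, 0.763, -0.0]
wrist_force: [-0.2, -0.3, -0.9]
opening: 0.632
grasp_force: 63.3
```

Emit:
carry_out:
  plan:
    - [[0.0025,-0.015,0,0,0,0,0.4],[0.005,-0.03,0,0,0,0,0.4],[0.0075,-0.045,0,0,0,0,0.4],[0.01,-0.06,0,0,0,0,0.4],[0.0115,-0.068,0,0,0,0,0.4]]

```text
time_s: 14.4
eef_pos: [0.481, 0.0533, 0.1407]
eef_rot: [0.001, 0.647, 0.762, 0.0]
wrist_force: [0.2, -0.2, -1.2]
opening: 0.628
grasp_force: 63.4
```

Emit:
carry_out:
  plan:
    - [[0.0025,-0.015,0,0,0,0,0.4],[0.005,-0.03,0,0,0,0,0.4],[0.0075,-0.045,0,0,0,0,0.4],[0.01,-0.06,0,0,0,0,0.4],[0.0115,-0.068,0,0,0,0,0.4]]

```text
time_s: 14.82
eef_pos: [0.492, -0.0136, 0.1403]
eef_rot: [-0.0, 0.647, 0.762, 0.001]
wrist_force: [-3.4, 36.2, 8.0]
opening: 0.627
grasp_force: 83.2
```

Resistance of 36 N came early, so I back off slightly and look.

Emit:
carry_out:
  plan:
    - [[-0.0005,0.003,0,0,0,0,0.4],[-0.0007,0.004,0,0,0,0,0.4],[-0.0007,0.004,0,0,0,0,0.4],[-0.0007,0.004,0,0,0,0,0.4],[-0.0007,0.004,0,0,0,0,0.4]]

```text
time_s: 15.23
eef_pos: [0.4909, -0.0091, 0.1399]
eef_rot: [0.0, 0.647, 0.763, -0.0]
wrist_force: [-0.0, 0.7, -1.7]
opening: 0.626
grasp_force: 63.5
```

```bash
python3 - <<'E'
from h import *
o=get_obs();print(o["eef_pos"],o["wrist_force"])
c=grab("top");W=cloud(c)
M=measure(c,{k:R[k] for k in('narrow','cleat','fence')})
hsv=cv2.cvtColor(c["pixels"],cv2.COLOR_RGB2HSV)
x=c["pixels"][160:240,260:420,::-1];s=grab("scene")["pixels"][160:260,260:420,::-1]
cv2.imwrite("pics/k.png",np.vstack([cv2.resize(x,(480,240),interpolation=cv2.INTER_CUBIC),cv2.resize(s,(480,300),interpolation=cv2.INTER_CUBIC)]))
E
```

```text
[ 0.49092453 -0.00911936  0.1398802 ] [-0.03088386  0.74393099 -1.68012468]
narrow 409 z 0.1721 [ 550.6 -146.2] [99.2 38.3] 88.5
   box [[530, -195], [568, -196], [571, -97], [533, -96]]
cleat 418 z 0.1579 [ 473.9 -126.3] [ 31.5 126.5] 12.7
   box [[445, -68], [473, -191], [503, -185], [475, -61]]
fence 518 z 0.1681 [ 579.5 -137.9] [ 48.3 177.1] 5.8
   box [[546, -52], [564, -228], [612, -224], [595, -47]]
```

View pics/k.png

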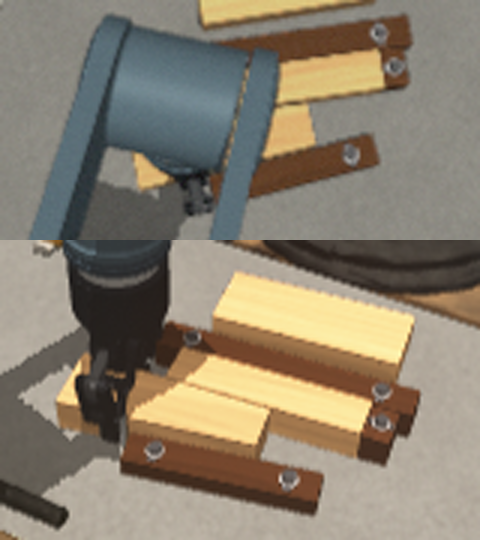

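Picture: the wedge sits well inside the channel, and the finger (scene crop 115,435) meets the cleat's end (125,450). That was the resistance. I release, lift, and then push on the butt with shut fingers.

Emit:
carry_out:
  plan:
    - [[0,0,0,0,0,0,0.7],[0,0,0,0,0,0,0.8],[0,0,0.02,0,0,0,0.85],[0,0,0.05,0,0,0,0.85],[0,0,0.08,0,0,0,0.85]]

```text
time_s: 15.75
eef_pos: [0.4901, -0.0093, 0.2201]
eef_rot: [-0.001, 0.647, 0.763, -0.001]
wrist_force: [0.9, -0.5, 0.7]
opening: 0.855
grasp_force: 0.0
```

Emit:
carry_out:
  plan:
    - [[-0.006,0.035,0,0,0,0.12,0],[-0.012,0.07,0,0,0,0.24,0],[-0.016,0.1,0,0,0,0.36,0],[-0.016,0.1,0,0,0,0.48,0],[-0.016,0.1,0,0,0,0.52,0]]

```text
time_s: 16.17
eef_pos: [0.4747, 0.0923, 0.2202]
eef_rot: [0.0, 0.425, 0.905, 0.0]
wrist_force: [0.3, -0.2, -0.4]
opening: 0.14
grasp_force: 0.0
```

```bash
python3 - <<'E'
from h import *
o=get_obs();print(o["eef_pos"],o["eef_rot"],o["q"][5],o["opening"])
c=grab("top");W=cloud(c);px=c["pixels"];hsv=cv2.cvtColor(px,cv2.COLOR_RGB2HSV)
M=measure(c,{'narrow':R['narrow']})
m=(hsv[...,2]>150)&(hsv[...,1]>60)&(hsv[...,0]<35)&(abs(W[...,2]-.172)<.006)&(W[...,1]<.12)&(W[...,1]>-.25)&(W[...,0]<.56)
q=W[m];w=np.radians(9.54);a,b=edges(q,w);k=b.max();print('all pine: b max',k)
for f in np.arange(k-70,k,10):
    s=(b>=f)&(b<f+10);print(f.round(0),a[s].min().round(1) if s.any() else 0,a[s].max().round(1) if s.any() else 0)
E
```

```text
[0.47466486 0.09228363 0.22021583] [4.13666568e-04 4.24754506e-01 9.05308455e-01 1.99416127e-04] -0.7475376821050401 0.14034286811810867
narrow 1188 z 0.1721 [533.6 -97.9] [194.7  75. ] 88.1
   box [[493, -194], [568, -196], [574, -2], [499, 1]]
all pine: b max -41.03607984923197
-111.0 457.4 509.1
-101.0 456.7 508.3
-91.0 457.3 510.0
-81.0 456.4 509.9
-71.0 454.9 511.5
-61.0 455.4 512.3
-51.0 454.3 513.1
```

Emit:
carry_out:
  plan:
    - [[0,0,-0.01,0,0,-0.12,0],[0,0,-0.02,0,0,-0.24,0],[0,0,-0.035,0,0,-0.36,0],[0,0,-0.055,0,0,-0.48,0],[0,0,-0.069,0,0,-0.52,0]]

```text
time_s: 16.63
eef_pos: [0.4747, 0.0903, 0.1497]
eef_rot: [-0.0, 0.65, 0.76, -0.0]
wrist_force: [-0.1, -0.4, -0.7]
opening: 0.001
grasp_force: 0.0
```

Emit:
carry_out:
  plan:
    - [[0.0017,-0.01,0,0,0,0,0],[0.0033,-0.02,0,0,0,0,0],[0.005,-0.03,0,0,0,0,0],[0.006,-0.036,0,0,0,0,0],[0.0065,-0.039,0,0,0,0,0]]

```text
time_s: 17.05
eef_pos: [0.4826, 0.0503, 0.1521]
eef_rot: [0.001, 0.647, 0.762, 0.001]
wrist_force: [-0.4, 2.9, 3.0]
opening: 0.002
grasp_force: 1.5
```

Emit:
carry_out:
  plan:
    - [[0.001,-0.006,0,0,0,0,0],[0.002,-0.012,0,0,0,0,0],[0.003,-0.018,0,0,0,0,0],[0.0038,-0.023,0,0,0,0,0],[0.0045,-0.027,0,0,0,0,0]]

```text
time_s: 17.47
eef_pos: [0.4861, 0.0242, 0.1509]
eef_rot: [0.0, 0.647, 0.763, 0.0]
wrist_force: [-0.6, 4.7, 3.7]
opening: -0.002
grasp_force: 2.2
```

Emit:
carry_out:
  plan:
    - [[0.0005,-0.003,0,0,0,0,0],[0.001,-0.006,0,0,0,0,0],[0.0015,-0.009,0,0,0,0,0],[0.0018,-0.011,0,0,0,0,0],[0.002,-0.012,0,0,0,0,0]]

```text
time_s: 17.88
eef_pos: [0.4886, 0.0128, 0.151]
eef_rot: [0.0, 0.647, 0.763, 0.001]
wrist_force: [2.9, 6.6, 2.6]
opening: 0.002
grasp_force: 2.7
```

Emit:
carry_out:
  plan:
    - [[0.0002,-0.001,0,0,0,0,0],[0.0003,-0.002,0,0,0,0,0],[0.0005,-0.003,0,0,0,0,0],[0.0006,-0.0035,0,0,0,0,0],[0.0006,-0.0035,0,0,0,0,0]]

```text
time_s: 18.3
eef_pos: [0.4893, 0.0095, 0.151]
eef_rot: [0.0, 0.647, 0.763, 0.001]
wrist_force: [3.1, 5.2, 1.6]
opening: -0.001
grasp_force: 2.5
```

Emit:
carry_out:
  plan:
    - [[0.0001,-0.0005,0,0,0,0,0],[0.0002,-0.001,0,0,0,0,0],[0.0003,-0.0015,0,0,0,0,0],[0.0003,-0.002,0,0,0,0,0],[0.0003,-0.002,0,0,0,0,0]]

```text
time_s: 18.72
eef_pos: [0.4897, 0.0078, 0.151]
eef_rot: [0.0, 0.647, 0.763, 0.001]
wrist_force: [3.7, 6.3, 0.6]
opening: -0.003
grasp_force: 2.9
```

Emit:
carry_out:
  plan:
    - [[0.0001,-0.0005,0,0,0,0,0],[0.0002,-0.001,0,0,0,0,0],[0.0003,-0.0015,0,0,0,0,0],[0.0003,-0.002,0,0,0,0,0],[0.0003,-0.002,0,0,0,0,0]]

```text
time_s: 19.13
eef_pos: [0.4898, 0.0075, 0.151]
eef_rot: [-0.001, 0.647, 0.763, 0.002]
wrist_force: [3.9, 13.9, 3.1]
opening: -0.006
grasp_force: 6.7
```

Emit:
carry_out:
  plan:
    - [[0,-0.0003,0,0,0,0,0],[0.0001,-0.0006,0,0,0,0,0],[0.0001,-0.001,0,0,0,0,0],[0.0001,-0.001,0,0,0,0,0],[0.0001,-0.001,0,0,0,0,0]]

```text
time_s: 19.55
eef_pos: [0.4898, 0.0074, 0.151]
eef_rot: [-0.001, 0.647, 0.763, 0.003]
wrist_force: [3.4, 17.8, 4.7]
opening: -0.0
grasp_force: 8.6
```

Emit:
carry_out:
  plan:
    - [[0,-0.0003,0,0,0,0,0],[0.0001,-0.0006,0,0,0,0,0],[0.0001,-0.001,0,0,0,0,0],[0.0001,-0.001,0,0,0,0,0],[0.0001,-0.001,0,0,0,0,0]]

```text
time_s: 19.97
eef_pos: [0.4898, 0.0074, 0.1511]
eef_rot: [-0.002, 0.647, 0.763, 0.004]
wrist_force: [2.9, 22.6, 4.5]
opening: 0.001
grasp_force: 10.6
```

Emit:
carry_out:
  plan:
    - [[0,-0.0003,0,0,0,0,0],[0.0001,-0.0006,0,0,0,0,0],[0.0001,-0.001,0,0,0,0,0],[0.0001,-0.001,0,0,0,0,0],[0.0001,-0.001,0,0,0,0,0]]

```text
time_s: 20.38
eef_pos: [0.4898, 0.0074, 0.151]
eef_rot: [-0.003, 0.647, 0.763, 0.004]
wrist_force: [2.9, 26.0, 6.2]
opening: 0.002
grasp_force: 12.7
```

Emit:
carry_out:
  plan:
    - [[-0.0005,0.003,0,0,0,0,0],[-0.0015,0.01,0,0,0,0,0],[-0.003,0.02,0,0,0,0,0],[-0.005,0.03,0.02,0,0,0,0],[-0.005,0.03,0.05,0,0,0,0]]

```text
time_s: 20.8
eef_pos: [0.481, 0.0337, 0.1978]
eef_rot: [-0.004, 0.647, 0.763, -0.002]
wrist_force: [0.8, -0.2, 0.5]
opening: -0.002
grasp_force: 0.0
```

Emit:
carry_out:
  plan:
    - [[-0.02,0.03,0.03,0,0,0,0],[-0.05,0.06,0.03,0,0,0,0],[-0.08,0.09,0.03,0,0,0,0],[-0.1,0.11,0.03,0,0,0,0],[-0.11,0.12,0.03,0,0,0,0]]

```text
time_s: 21.22
eef_pos: [0.3711, 0.154, 0.2304]
eef_rot: [-0.0, 0.646, 0.763, -0.0]
wrist_force: [-0.1, 0.6, 0.6]
opening: 0.002
grasp_force: 0.0
```

```bash
python3 - <<'E'
from h import *
c=grab("top");W=cloud(c);px=c["pixels"];hsv=cv2.cvtColor(px,cv2.COLOR_RGB2HSV)
measure(c,{k:R[k] for k in('wide','cleat','slim')})
m=(hsv[...,2]>150)&(hsv[...,1]>60)&(hsv[...,0]<35)&(abs(W[...,2]-.172)<.006)&(W[...,1]<.12)&(W[...,1]>-.25)
q=W[m]
a,b=edges(q,np.radians(6.17))
bd=(a>518)&(a<558);B=q[bd];A_,B_=edges(B,np.radians(6.17));print('board b',B_.min(),B_.max(),'a max',A_.max(),lines(B,np.radians(6.17),-240,-100))
wd=q[a<516];w=np.radians(9.54);a2,b2=edges(wd,w);print('wedge b',b2.min(),b2.max(),'z',np.median(wd[:,2]),lines(wd,w,b2.min()+10,b2.max()-10))
tip=wd[b2<b2.min()+8][:,:2].mean(0)*1000;t=np.array([-np.sin(.2253),np.cos(.2253)])
print('tip',tip,'tip y in cleat',(tip-np.array([484,-107]))@t)
x=px[130:240,300:420,::-1];cv2.imwrite("pics/l.png",cv2.resize(x,(600,550),interpolation=cv2.INTER_CUBIC))
E
```

```text
wide 1303 z 0.1722 [ 651.6 -109.3] [ 65.  169.3] 7.3
   box [[609, -29], [630, -197], [695, -189], [673, -21]]
cleat 525 z 0.1580 [ 469.3 -110.9] [ 29.4 158.5] 12.9
   box [[437, -37], [473, -191], [501, -185], [466, -30]]
slim 385 z 0.1722 [444.4 327.7] [141.9  30.8] 88.0
   box [[427, 257], [457, 256], [462, 398], [431, 399]]
board b -254.79339646516746 -86.11274125310338 a max 555.7474963290734 [(np.float64(518.9), np.float64(6.01)), (np.float64(554.4), np.float64(6.48))]
wedge b -257.5870298498947 -88.31884066204566 z 0.17206975304257166 [(np.float64(459.6), np.float64(12.95)), (np.float64(505.7), np.float64(6.24))]
tip [ 518.15853269 -170.01142274] tip y in cleat -69.0499182053143
```

View pics/l.png

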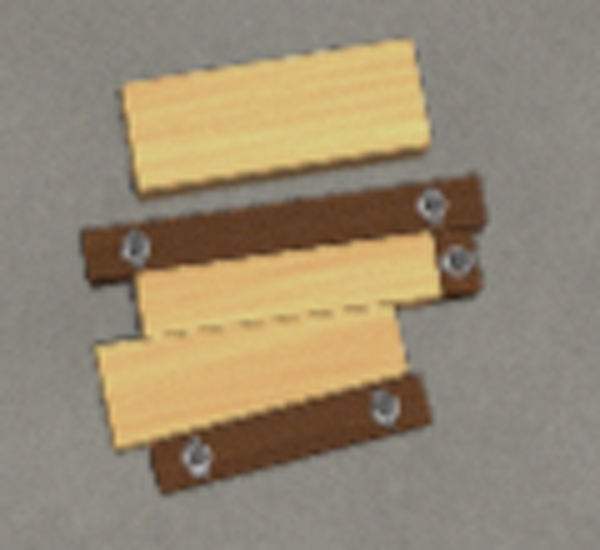

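The picture shows the board flush to the fence and against the stop (440,265). The wedge bears on board and cleat, tip near (395,310), about 69 mm past the cleat's middle. Everything is seated, so I hand in.

```bash
python3 -c "
from bench import hand_in
print(hand_in())"
```

```text
the job is handed in; nothing more can be done
None
```

The job is handed in, verdict unknown: the narrow board is flush to fence and stop, the thick wedge was driven in at about 26 N with its tip about 69 mm past the cleat's middle (its hold after release was not measured), and on the first grasp a finger came down on a tin at about 97 N, though the tin and the things round it looked unmoved.

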